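# Pack an amplifier's parts in two stack-nest totes

### The arm

A 7-joint arm with a two-finger parallel gripper is mounted at the origin on the work surface. World frame = base frame: x ahead of the robot, y to its left, z up, the work surface at z = 0. Lengths are in m, angles in degrees, forces in N, time in s.
With the tool pointing down it reaches from about 0.425 to 0.925 m from the base axis. Payload 6.8 kg.
Tool frame: the origin (TCP) lies at the very end of the fingers, on their centre line; the grasp point (between the pads) lies 19 mm behind it (manip.tcp_to_grasp is the distance from the TCP to the grasp point, in m); z points along the fingers, y is the direction in which the jaws open and shut (so a half turn about z gives the same grasp; the last joint's range is limited). The gripper opens to 88 mm and grips with 3 to 60 N. Pads are 20 mm wide; open, the fingers measure 115 mm over their backs; the gripper's body (75 mm by 178 mm) begins 61 mm behind the grasp point.
Start: joints at [-74.719, 27.33, 1.283, 89.118, -0.659, 63.558, -4.761], TCP at [0.247, 0.628, 0.201] pointing down, gripper open.
Joint ranges: [-169.35, 169.35], [-19.33, 120.38], [-80.79, 83.38], [13.8, 139.57], [-78.32, 258.32], [9.67, 109.79], [-169.56, 169.56]. Speed limits (degrees/s): [136.94, 136.94, 180, 180, 180, 180, 180].

### API

Orientations are given as a 3x3 rotation matrix whose columns are the frame's x, y, z axes.
In Python, from workcell import manip, optics gives the robot as it stands. The module is installed in compiled form; this text tells all that it offers. Calls block until the motion is done:
- manip.move_ptp(position, orientation): joint-space move of the TCP to a pose.
- manip.move_l(position, rot=None, feed=0.15, guard=None): straight line of the TCP; rot=None keeps the orientation; feed is the mean speed in m/s. With guard (N) it stops when the force on the tool has changed by that much, and returns True; else False.
- manip.move_joints(angles): joint-space move.
- manip.grip(opening): opening from 0.0 (shut) to 1.0 (fully open); the grip force is fixed at half the most; returns when the fingers have stopped.
- manip.dwell(seconds).
- manip.solve_ik(position, orientation): joint angles nearest the present ones, or None.
- manip.observe(): the state.
- optics.snapshot(name): name is "scene" or "top" or "wrist"; returns a dict with "img" (420x560x3 uint8, red, green, blue), "vertical_fov" (degrees; the focal length in pixels is half the picture's height over the tangent of half this angle, whatever the lens; pixels are square), "cx", "cy" (the principal point, pixels), "distortion" ([k1, k2, p1, p2, k3] as OpenCV has them; the pictures are not rectified), "T" (4x4, takes a point from camera to world coordinates); the wrist camera has in their place "tool_from_camera" (4x4, takes a point from camera to tool coordinates, whose origin is the TCP and whose axes are the flange's). Camera axes: x right, y up, looking along -z (the intrinsics and any distortion apply to the point x, -y, -z); pixel columns grow to the right and rows downward; lengths in m; the calibration is good to about 2 mm. A picture is of the moment at which its call begins: read the wrist's pose just before it. There is no depth.
A pose or a line that the arm cannot do raises manip.Unreachable and nothing moves.
- manip.close_job(): hands the job in, once; it reports no verdict.
The state is a dict: "clock": time; "joint_positions": joint angles; "qd": joint speeds; "tau": joint torques, N m; "tool_pos": TCP position; "eef_rot": TCP orientation; "ft_force": force on the tool from outside, world axes, zero at the start; "torque": the same for the moment, N m; "gripper_width": opening from 0.0 (shut) to 1.0 (fully open).
Only numpy, scipy, OpenCV 4.12 (cv2) and the standard library are available. Lean on these libraries where they do the work, as an engineer would, in place of code of your own. Each camera call takes 0.05 s, during which the arm holds its last target.

### The job

Lift the empty grey tote out of the blue one it is nested in and stand it on the clear bench, then stand the transformer in the blue tote. Turn the grey tote end for end so that it stands level on the blue tote's rim lugs instead of dropping in on the transformer; the black heat sink goes flat, fins up, in the grey tote. Set everything down without dropping it, and leave the multimeter, the circuit board and the solder reel where they are.

Things in the scene. Friction and masses are not known exactly. Their poses are not given: they have to be found in the camera images.
- tote_low: Blue open stack-nest tote, 228 long (x) x 152 wide (y) x 84 high, about 280 g, on the bench. Origin: centre of its underside; x along its length to its label end (white card on the end face, white stripe on the rim), z up. Base 200 x 124 outside, floor 3 thick. From 44 up an upright collar, inside 212 x 136.
- tote_low_lug (a point): One of four lugs, at (75, 59.5, 76) in the blue tote's frame: the middle of its flat top, 8 below the rim. Each is 18 long (x) and sticks 17 inwards from the long side of the collar; lugs at x = 75 and x = -35 on both long sides of each tote. Below the collar the body has channels 30 wide, 13 deep outside at the same x; inside they show as blocks 40 high, 93 clear between them.
- tote_low_seat (a point): Point (0, 0, 76) of the blue tote's frame, between the lug tops. A tote turned 180 degrees about z enters the collar with 6 play each way and stands on the four lugs, its origin here. The same way round it nests instead: its channels pass the lugs and its shoulder rests on the lower rim, its origin 40 above the lower's; lifted straight up it is free after 45.
- tote_up: Grey tote, same shape, size and axes as the blue one; at the start it is nested in the blue tote, the same way round, and empty. The bench to the left of the totes is clear (world x 0.3 to 0.68, y 0.24 to 0.6).
- tote_up_rim (a point): Top middle of the grey tote's long +y rim, at (0, 72, 84) in its frame; the -y side is alike. The rim, the top 16 of the collar, is an upright band 8 thick all round, to be pinched from above; below it the collar is 3 thick, flush inside. The long sides are clear of lugs for x from -25 to 65.
- tote_up_label (a point): Middle of the rim top at the grey tote's label end, at (110, 0, 84) in its frame.
- transformer: Mains transformer, 380 g: dark laminated steel core 57 (x) x 30 (y) x 48 high with flat end faces, yellow winding 46 wide in y around its middle (height 11 to 39), a steel foot plate 80 x 30 x 2 under it. Origin: centre of its underside, z up. Take it across its 57 mm length (x), upright, above the foot plate.
- transformer_mid (a point): Centre of the transformer, 24 above its underside.
- heatsink: Black finned heat sink, 100 long (x) x 45 wide (y) x 38 high, 240 g, thin fins along x and upwards on a bare aluminium base. Origin: centre of its underside. Take it across its 45 mm width; it goes in a tote lengthways.
- heatsink_mid (a point): Centre of the heat sink, 19 above its underside.
- multimeter: Bystander: orange hand multimeter lying on its back, 90 x 185 x 45 (52 over the dial). Origin: centre of its underside.
- board: Bystander: brown circuit board 110 x 80 with components up to 34 high. Origin: centre of its underside.
- solder_reel: Bystander: red solder reel on a black stand, 90 x 80 x 76 high. Origin: centre of its underside.

How it is judged (in metres and radians):
On the way, in this order (a step that is already met when the one before it is completed fails the run):
1. the grey tote stands upright on the bench beside the blue one, released (height (world z) of tote_up below 0.006 m and angle between tote_up's own z axis and vertical below 0.05 rad and horizontal distance between tote_up and tote_low above 0.14 m and contact force between the fingers and tote_up below 0.1 N and linear speed of tote_up below 0.03 m/s), for 0.1 s.
2. the transformer stands in the blue tote, released (x of transformer_mid in the frame of tote_low between -0.085 and 0.085 m and y of transformer_mid in the frame of tote_low between -0.055 and 0.055 m and z of transformer_mid in the frame of tote_low between 0.01 and 0.045 m and angle between transformer's own z axis and vertical below 0.15 rad and contact force between the fingers and transformer below 0.1 N and linear speed of transformer below 0.03 m/s), for 0.1 s.
3. the grey tote, turned end for end, stands level on the blue tote's lugs, released (z of tote_up in the frame of tote_low between 0.072 and 0.081 m and horizontal distance between tote_up and tote_low below 0.012 m and angle between the x axis of tote_up and the x axis of tote_low, either way round below 0.08 rad and angle between the z axis of tote_up and the z axis of tote_low, either way round below 0.03 rad and x of tote_up_label in the frame of tote_low below -0.08 m and height (world z) of tote_low below 0.006 m and angle between tote_low's own z axis and vertical below 0.03 rad and contact force between the fingers and tote_up below 0.1 N and linear speed of tote_up below 0.03 m/s), for 0.1 s.
At the end, for the whole second after the job is handed in: Grey tote turned 180 deg (0.08 rad), level (0.03 rad) on the blue one's lugs (72-81 mm up, within 12 mm); blue tote flat on the bench; transformer upright (0.15 rad) on the blue tote's floor; heat sink flat, fins up (0.25 rad), on the grey tote's floor; all at rest (0.02 m/s) (z of tote_up in the frame of tote_low between 0.072 and 0.081 m and horizontal distance between tote_up and tote_low below 0.012 m and angle between the x axis of tote_up and the x axis of tote_low, either way round below 0.08 rad and angle between the z axis of tote_up and the z axis of tote_low, either way round below 0.03 rad and x of tote_up_label in the frame of tote_low below -0.08 m and height (world z) of tote_low below 0.006 m and angle between tote_low's own z axis and vertical below 0.03 rad and x of transformer_mid in the frame of tote_low between -0.085 and 0.085 m and y of transformer_mid in the frame of tote_low between -0.055 and 0.055 m and z of transformer_mid in the frame of tote_low between 0.01 and 0.045 m and x of heatsink_mid in the frame of tote_up between -0.085 and 0.085 m and y of heatsink_mid in the frame of tote_up between -0.055 and 0.055 m and z of heatsink_mid in the frame of tote_up between 0.01 and 0.042 m and angle between transformer's own z axis and vertical below 0.15 rad and angle between heatsink's own z axis and vertical below 0.25 rad and linear speed of each of tote_low, tote_up, transformer, heatsink below 0.02 m/s); the robot touches nothing.
It fails at once if the multimeter, the circuit board or the solder reel is moved more than 2 cm (distance of any of multimeter, board, solder_reel from where it was at the start of the episode above 0.02 m).
It fails at once if the grey tote is dropped (falls free, untouched by the gripper, faster than 0.8 m/s, about a 3 cm fall) (linear speed of tote_up above 0.8 m/s and contact force between the fingers and tote_up below 0.1 N).
It fails at once if the transformer is dropped (falls free, untouched by the gripper, faster than 0.8 m/s, about a 3 cm fall) (linear speed of transformer above 0.8 m/s and contact force between the fingers and transformer below 0.1 N).
It fails at once if the heat sink is dropped (falls free, untouched by the gripper, faster than 0.8 m/s, about a 3 cm fall) (linear speed of heatsink above 0.8 m/s and contact force between the fingers and heatsink below 0.1 N).
It also fails if it takes over 72 s, if anything falls off the work surface, if the arm or the gripper's body presses on something with over 40 N, if the wrist force passes 120 N, or if a joint passes its speed limit or range.

## Working session

There is one attempt and no reset: what is moved stays moved. The work goes in short steps, each a Python script; the robot and the scene stay as the last script left them, time stands still between calls to the robot, and variables do not carry over. Pictures are saved under pics/ and viewed, and the job is handed in when it is done.

```bash
mkdir -p pics; cat > h.py <<'E'
import numpy as np, cv2
from workcell import manip, optics
def K(s):
    h,w=s["img"].shape[:2]; f=h/2/np.tan(np.radians(s["vertical_fov"])/2)
    return np.array([[f,0,s["cx"]],[0,f,s["cy"]],[0,0,1.]]),np.array(s["distortion"],float)
def snap(name,fn=None):
    o=manip.observe(); s=optics.snapshot(name)
    if name=="wrist":
        T=np.eye(4);T[:3,:3]=np.array(o["eef_rot"]);T[:3,3]=o["tool_pos"]; s["T"]=T@np.array(s["tool_from_camera"])
    s["T"]=np.array(s["T"])
    if fn: cv2.imwrite("pics/"+fn,s["img"][:,:,::-1])
    return s
def rays(s,uv):
    k,d=K(s); p=cv2.undistortPoints(np.array(uv,float).reshape(-1,1,2),k,d).reshape(-1,2)
    v=np.c_[p[:,0],-p[:,1],-np.ones(len(p))]; return s["T"][:3,3],v@s["T"][:3,:3].T
def plane(s,uv,z):
    o,v=rays(s,uv); t=(z-o[2])/v[:,2]; return o+v*t[:,None]
def proj(s,P):
    k,d=K(s); P=np.array(P,float).reshape(-1,3); T=np.linalg.inv(s["T"]); c=P@T[:3,:3].T+T[:3,3]
    c=c*[1,-1,-1]; return cv2.projectPoints(c.reshape(-1,1,3),np.zeros(3),np.zeros(3),k,d)[0].reshape(-1,2)
E
python3 - <<'E'
from h import *
for n in("scene","top","wrist"):
    s=snap(n,n+"0.png"); print(n,s["vertical_fov"],s["cx"],s["cy"],s["distortion"],np.round(s["T"],3).tolist())
o=manip.observe();print(o["clock"],o["tool_pos"],o["eef_rot"],o["ft_force"],manip.tcp_to_grasp)
E
```

```text
scene 53.77713222707298 285.84194986205813 213.14787554791712 [0.04053212 0.         0.         0.         0.        ] [[0.808, -0.448, 0.382, 0.964], [0.589, 0.622, -0.516, -0.692], [-0.007, 0.642, 0.767, 0.854], [0.0, 0.0, 0.0, 1.0]]
top 52.29491470192347 273.8302727204491 217.86364867098854 [-0.03919633  0.          0.          0.          0.        ] [[0.015, 0.992, -0.126, 0.452], [-1.0, 0.013, -0.012, -0.183], [-0.011, 0.126, 0.992, 1.202], [0.0, 0.0, 0.0, 1.0]]
wrist 67.40106980654281 274.0784049961468 209.14835209333202 [-0.07124821  0.          0.          0.          0.        ] [[0.365, -0.892, -0.264, 0.174], [0.931, 0.35, 0.105, 0.657], [-0.001, -0.284, 0.959, 0.385], [0.0, 0.0, 0.0, 1.0]]
0.15 [0.24693116 0.62770896 0.20022984] [[-9.30613774e-01  3.66002535e-01 -3.84446707e-04]
 [ 3.66002719e-01  9.30612888e-01 -1.28945102e-03]
 [-1.14171280e-04 -1.34068942e-03 -9.99999095e-01]] [ 0.33479614 -0.45354633  0.31524927] 0.0187
```

View pics/scene0.png

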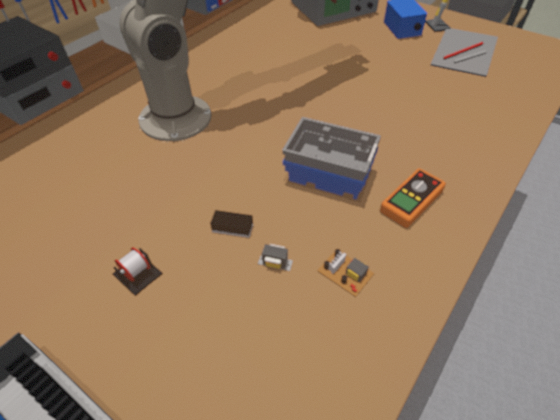

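View pics/top0.png

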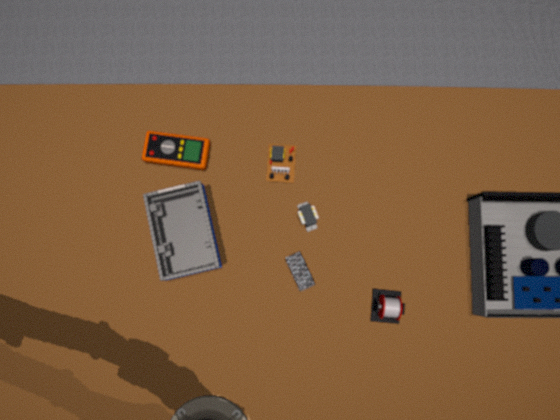

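The scene view shows the totes at about (330,155), the heat sink at (232,222) and the transformer at (275,257). In the top view they are at (183,230), (300,270) and (308,215). Next I'll zoom in.

```bash
python3 - <<'E'
import cv2
a=cv2.imread("pics/top0.png")
cv2.imwrite("pics/topz.png",cv2.resize(a[170:300,130:340],None,fx=3.8,fy=3.8,interpolation=cv2.INTER_CUBIC))
a=cv2.imread("pics/scene0.png")
cv2.imwrite("pics/scz.png",cv2.resize(a[110:290,200:400],None,fx=3.3,fy=3.3,interpolation=cv2.INTER_CUBIC))
E
```

```text
(no output)
```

View pics/topz.png

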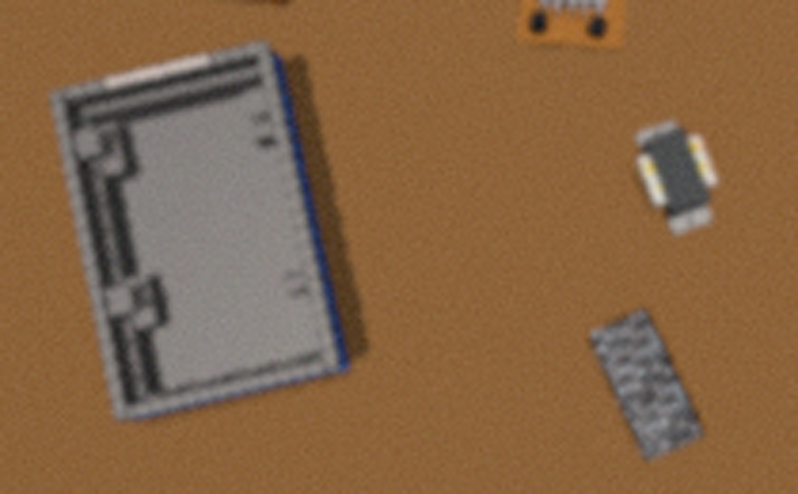

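View pics/scz.png

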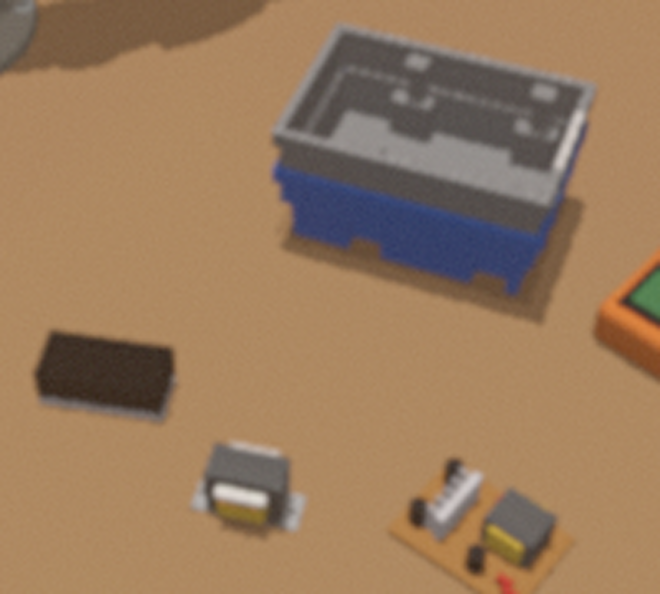

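```bash
cat >> h.py <<'E'
def corners(p):
    (c,sz,a)=cv2.minAreaRect((np.array(p)[:,:2]*1000).astype(np.float32)); b=cv2.boxPoints((c,sz,a))
    e=[b[1]-b[0],b[2]-b[1]]; l=e[0] if np.linalg.norm(e[0])>np.linalg.norm(e[1]) else e[1]
    return np.array(c)/1000,sorted(sz),np.degrees(np.arctan2(l[1],l[0]))
def blob(s,mask,z,box):
    m=np.zeros(mask.shape,np.uint8);x0,y0,x1,y1=box;m[y0:y1,x0:x1]=mask[y0:y1,x0:x1]*255
    m=cv2.morphologyEx(m,cv2.MORPH_CLOSE,np.ones((5,5)))
    cs,_=cv2.findContours(m,cv2.RETR_EXTERNAL,cv2.CHAIN_APPROX_NONE); c=max(cs,key=cv2.contourArea).reshape(-1,2)
    return c,corners(plane(s,c,z))
E
python3 - <<'E'
from h import *
def masks(s):
    hsv=cv2.cvtColor(s["img"],cv2.COLOR_RGB2HSV).astype(int)
    return hsv[...,1],hsv[...,2],hsv[...,0]
s=snap("top")
S,V,H=masks(s)
m=(S<90)
for nm,z,b in(("tote",.124,(135,175,228,285)),("heat",.038,(280,240,325,300)),("trafo",.048,(290,195,325,238))):
    c,r=blob(s,m,z,b); print("top",nm,r, len(c))
    if nm=="tote": print(plane(s,np.array([[52,92],[270,42],[345,365],[122,415]])/3.8+[130,170]-.5,.124)[:,:2])
# trafo dark core vs top plane, manual corners of dark core
print(plane(s,np.array([[640,135],[680,122],[710,205],[672,215]])/3.8+[130,170]-.5,.048)[:,:2])
# foot plate ends at z=.002
print("foot",plane(s,np.array([[636,134],[672,120],[712,218],[676,236]])/3.8+[130,170]-.5,.002)[:,:2])
s=snap("scene")
# scene manual
pt=lambda L,z:plane(s,np.array(L)/3.3+[200,110]-.5,z)[:,:2]
print("sc tote",pt([[340,24],[597,88],[553,205],[273,134]],.124))
print("sc heat top",pt([[52,332],[174,347],[161,402],[37,372]],.038))
print("sc trafo core top",pt([[225,441],[290,455],[285,488],[207,477]],.048), "foot",pt([[192,500],[302,527]],.002))
E
```

```text
top tote (array([0.55504675, 0.06425121]), [161.82835388183594, 232.85057067871094], np.float32(14.172711)) 290
[[ 0.64664562  0.16769342]
 [ 0.68277162  0.02042938]
 [ 0.46595148 -0.03713084]
 [ 0.43072222  0.10967826]]
top heat (array([ 0.45638611, -0.24018439]), [46.49871826171875, 100.19844818115234], np.float32(25.660337)) 94
top trafo (array([ 0.60549054, -0.26176096]), [51.667415618896484, 80.18317413330078], np.float32(21.796047)) 78
[[ 0.63415885 -0.23402439]
 [ 0.64398525 -0.26268544]
 [ 0.5842555  -0.28434906]
 [ 0.57671794 -0.25727103]]
foot [[ 0.64214048 -0.23306365]
 [ 0.65307827 -0.25987596]
 [ 0.57984925 -0.28988918]
 [ 0.56609371 -0.26326908]]
sc tote [[ 0.42811842  0.11537219]
 [ 0.64780189  0.16762276]
 [ 0.68527492  0.02677049]
 [ 0.46514945 -0.03208494]]
sc heat top [[ 0.40337849 -0.24193971]
 [ 0.49056897 -0.19791157]
 [ 0.51658538 -0.24538079]
 [ 0.42130564 -0.27849641]]
sc trafo core top [[ 0.58237582 -0.25121075]
 [ 0.62785686 -0.23363234]
 [ 0.64167085 -0.25866766]
 [ 0.59125175 -0.28355807]] foot [[ 0.57364072 -0.28287802]
 [ 0.65335508 -0.25415603]]
```

```bash
cat >> h.py <<'E'
def R(yaw): # tool x axis at yaw deg, z down; jaw (y) axis = yaw-90
    c,s=np.cos(np.radians(yaw)),np.sin(np.radians(yaw)); return np.array([[c,s,0],[s,-c,0],[0,0,-1.]])
def tpt(c,yaw,p): # tote-frame point to world
    a=np.radians(yaw); r=np.array([[np.cos(a),-np.sin(a)],[np.sin(a),np.cos(a)]]); return np.r_[np.array(c)+r@np.array(p[:2])]
E
python3 - <<'E'
from h import *
q=lambda p,y:(lambda r:None if r is None else np.round(r,0).tolist())(manip.solve_ik(p,R(y)))
B=[.5565,.067];by=14.4
for side in(1,-1):
  for fl in(0,180):
    print("pick",side,fl,q([*tpt(B,by,(15,72*side)*np.array(.001)),.1],by+fl), q([*tpt(B,by,(15,72*side)*np.array(.001)),.3],by+fl))
    for gy in(14,60,104,150,194,240,284):
      g=[.5,.42]; print("  bench",gy,q([*tpt(g,gy,(15,72*side)*np.array(.001)),.06],gy+fl))
    print("  seat",q([*tpt(B,by+180,(15,72*side)*np.array(.001)),.135],by+180+fl),q([*tpt(B,by+180,(15,72*side)*np.array(.001)),.2],by+180+fl))
for fl in(0,180):print("tr",q([.607,-.26,.1],22+90+fl),"hs",q([.456,-.24,.1],26+fl), q([.57,.067,.03],14+90+fl),q([.54,.067,.1],14+fl))
w=optics.snapshot("wrist");print(np.round(w["tool_from_camera"],3).tolist())
E
```

```text
pick 1 0 [-48.0, 28.0, 36.0, 111.0, -22.0, 48.0, -76.0] [-54.0, 15.0, 42.0, 99.0, -11.0, 70.0, -85.0]
  bench 14 [-71.0, 42.0, 32.0, 93.0, -27.0, 53.0, -105.0]
  bench 60 [-68.0, 35.0, 22.0, 101.0, -17.0, 47.0, -67.0]
  bench 104 [-60.0, 30.0, 13.0, 108.0, -10.0, 44.0, -28.0]
  bench 150 [-50.0, 28.0, 6.0, 109.0, -4.0, 43.0, 19.0]
  bench 194 [-39.0, 31.0, -1.0, 105.0, 1.0, 45.0, 63.0]
  bench 240 [-31.0, 35.0, -11.0, 96.0, 8.0, 49.0, 104.0]
  bench 284 [-28.0, 40.0, -21.0, 88.0, 17.0, 54.0, 140.0]
  seat [-22.0, 22.0, 21.0, 110.0, -10.0, 50.0, 108.0] [-26.0, 17.0, 25.0, 107.0, -8.0, 58.0, 107.0]
pick 1 180 [-26.0, 24.0, 7.0, 109.0, -4.0, 47.0, 88.0] [-32.0, 13.0, 14.0, 97.0, -3.0, 70.0, 87.0]
  bench 14 [-48.0, 38.0, -3.0, 91.0, 2.0, 51.0, 52.0]
  bench 60 [-43.0, 34.0, -13.0, 99.0, 10.0, 48.0, 90.0]
  bench 104 [-34.0, 31.0, -22.0, 106.0, 15.0, 46.0, 131.0]
  bench 150 [-91.0, 54.0, 72.0, 112.0, -60.0, 64.0, -112.0]
  bench 194 [-64.0, 34.0, 32.0, 106.0, -24.0, 46.0, -95.0]
  bench 240 [-56.0, 37.0, 24.0, 98.0, -19.0, 49.0, -54.0]
  bench 284 [-51.0, 39.0, 15.0, 90.0, -12.0, 52.0, 
[... 1111 characters left out ...]
-68.0, 33.0, 22.0, 105.0, -17.0, 45.0, -67.0]
  bench 284 [-59.0, 29.0, 14.0, 110.0, -10.0, 43.0, -25.0]
  seat [-51.0, 23.0, 38.0, 113.0, -18.0, 50.0, -79.0] [-54.0, 17.0, 41.0, 110.0, -13.0, 58.0, -83.0]
tr [-18.0, 45.0, 57.0, 99.0, -43.0, 61.0, 75.0] hs [-13.0, 25.0, 43.0, 118.0, -24.0, 46.0, -20.0] [-32.0, 33.0, 25.0, 112.0, -21.0, 40.0, 20.0] [-44.0, 26.0, 39.0, 114.0, -22.0, 47.0, -68.0]
tr [-24.0, 56.0, 72.0, 99.0, -57.0, 70.0, -94.0] hs [-16.0, 26.0, 47.0, 118.0, -27.0, 46.0, 163.0] [-59.0, 58.0, 72.0, 114.0, -65.0, 63.0, -122.0] [-24.0, 22.0, 12.0, 113.0, -7.0, 45.0, 97.0]
[[0.001, 0.959, 0.284, 0.078], [1.0, -0.0, -0.001, 0.0], [-0.001, 0.284, -0.959, -0.185], [0.0, 0.0, 0.0, 1.0]]
```

```bash
python3 - <<'E'
from h import *
p=tpt([.5565,.067],14.4,[.03,.03]); manip.move_ptp([*p,.3],R(14.4))
s=snap("wrist","w1.png"); o=manip.observe(); print(o["clock"],o["tool_pos"])
np.savez("w1.npz",**{k:np.array(v) for k,v in s.items()})
E
```

```text
2.5917 [0.57793061 0.10476599 0.29969898]
```

View pics/w1.png

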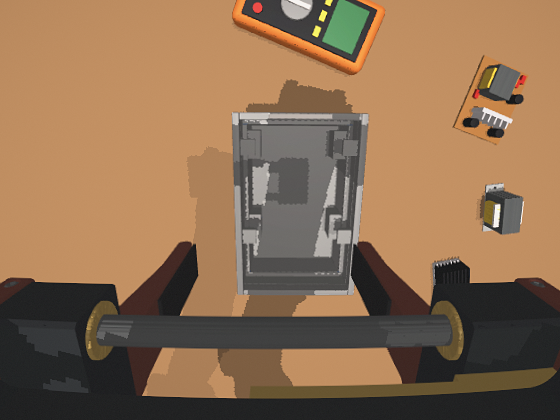

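The wrist view shows the grey rim with outer corners near (233,113), (368,114), (353,294) and (240,294). I'll refine these with a colour mask.

```bash
python3 - <<'E'
from h import *
s=dict(np.load("w1.npz"))
hsv=cv2.cvtColor(s["img"],cv2.COLOR_RGB2HSV).astype(int)
m=(hsv[...,1]<70)
c,r=blob(s,m,.124,(215,100,385,300)); print(r)
P=plane(s,[[233,113],[368,114],[353.5,294],[240.5,294]],.124)[:,:2]; print(P,P.mean(0))
print(corners(P), [np.linalg.norm(P[i]-P[(i+1)%4]) for i in range(4)])
im=s["img"][95:305,210:390,::-1]; cv2.imwrite("pics/w1z.png",cv2.resize(im,None,fx=2.8,fy=2.8,interpolation=cv2.INTER_CUBIC))
E
```

```text
(array([0.55669232, 0.04926875]), [193.96299743652344, 234.919189453125], np.float32(14.319839))
[[ 0.64584426  0.17003967]
 [ 0.68298949  0.02511445]
 [ 0.46430731 -0.03153005]
 [ 0.42758271  0.11169163]] [0.55518094 0.06882893]
(array([0.55507574, 0.06925481]), [149.6092987060547, 226.28094482421875], np.float32(14.521967)) [np.float64(0.14960978110333126), np.float64(0.22589930894080845), np.float64(0.1478551594206701), np.float64(0.2259260931773456)]
```

View pics/w1z.png

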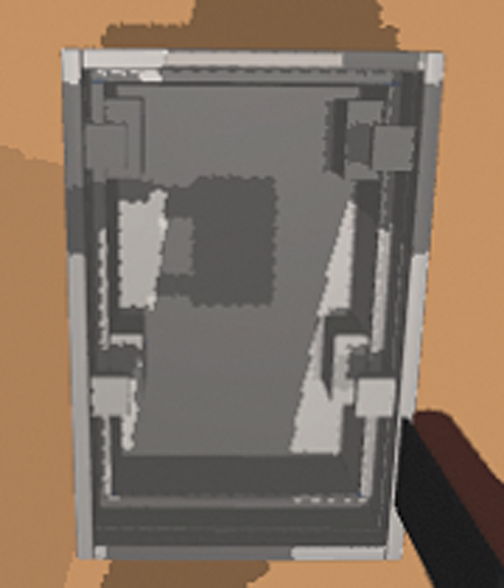

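```bash
python3 - <<'E'
from h import *
B=[.5555,.069];by=14.4
p=tpt(B,by,[.005,.072])
manip.grip(.5)
manip.move_ptp([*p,.17],R(by))
print(manip.move_l([*p,.097],feed=.1,guard=12))
print(manip.observe()["tool_pos"])
manip.grip(0.0)
o=manip.observe();print(o["clock"],o["gripper_width"]*88,o["tool_pos"],o["ft_force"])
snap("wrist","w2.png")
print(manip.move_l([*p,.165],feed=.06))
o=manip.observe();print(o["clock"],o["gripper_width"]*88,o["tool_pos"],o["ft_force"],o["torque"])
snap("scene","s2.png")
E
```

```text
False
[0.54302847 0.13993108 0.09755612]
5.575 7.588921380446546 [0.54241924 0.14038246 0.09708222] [-0.99317711  1.55834086  1.88946358]
False
6.9083 7.3033763493859745 [0.54209177 0.13994736 0.16458645] [ 0.45261775 -0.28936676 -4.19128439] [0.20799031 0.17949154 0.02024407]
```

View pics/s2.png

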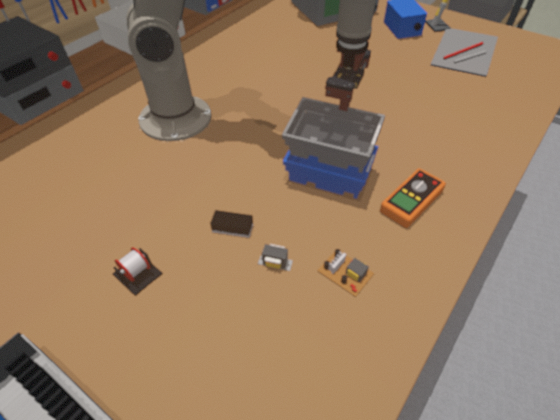

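View pics/w2.png

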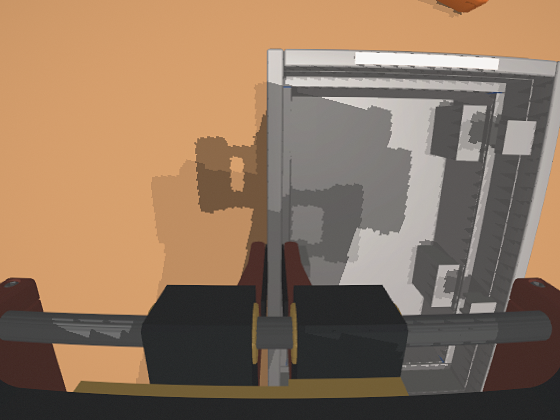

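```bash
python3 - <<'E'
from h import *
G=[.5,.42];gy=104.4
o=manip.observe();manip.move_l([*o["tool_pos"][:2],.21],feed=.15)
p=tpt(G,gy,[.005,.072])
manip.move_ptp([*p,.13],R(gy))
snap("scene","s3.png"); o=manip.observe();print(o["clock"],o["gripper_width"]*88,o["tool_pos"])
E
```

```text
8.6083 0.47722493650356324 [0.43079809 0.40547886 0.13043233]
```

View pics/s3.png

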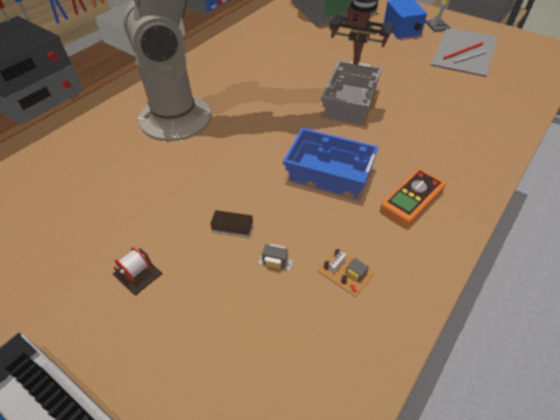

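The gripper has shut to 0.5 mm, so the grey tote slipped out during the fast joint move. I need to see where it is now.

```bash
python3 - <<'E'
from h import *
o=manip.observe()
manip.move_l([*o["tool_pos"][:2],.25],feed=.2)
a=snap("scene"); b=snap("top"); w=snap("wrist","w4.png")
z=cv2.resize(a["img"][30:210,260:400,::-1],None,fx=3.2,fy=3.2,interpolation=cv2.INTER_CUBIC);cv2.imwrite("pics/s4z.png",z)
cv2.imwrite("pics/t4.png",b["img"][:,:,::-1])
print(manip.observe()["clock"])
E
```

```text
9.5083
```

View pics/s4z.png

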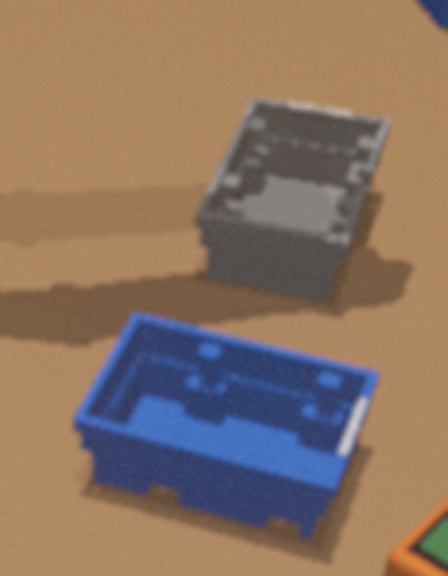

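View pics/t4.png

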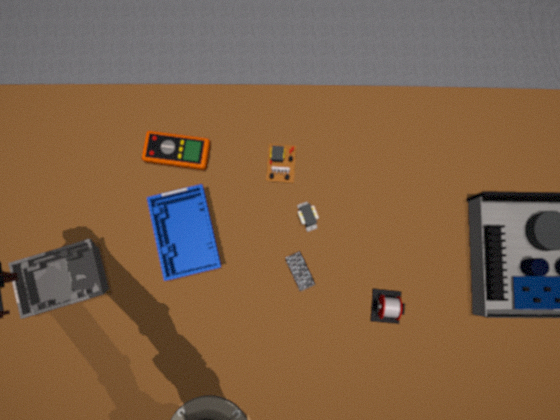

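View pics/w4.png

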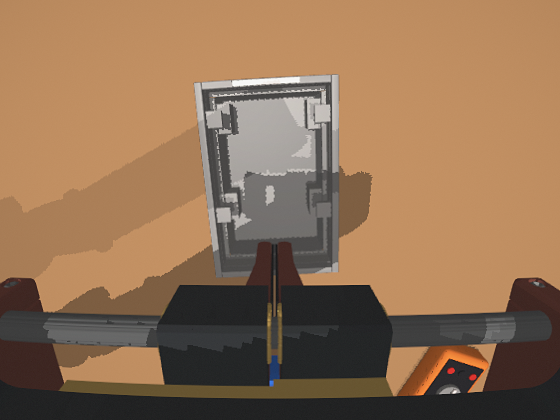

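The grey tote slipped out but is standing upright on the bench with its label end towards +y. Its corners in the wrist view are near (195,84), (338,75), (338,271) and (217,277). The slip may already have counted as a drop. I'll carry on, moving it slowly with a deeper grip from here. The blue tote also needs locating again.

```bash
cat >> h.py <<'E'
def lines(s,mask,z,box,n=1):
    pass
E
python3 - <<'E'
from h import *
w=snap("wrist");np.savez("w4.npz",**{k:np.array(v) for k,v in w.items()})
P=plane(w,[[195,84],[338.5,75],[338.5,271],[217,277]],.084)[:,:2];print(P,P.mean(0),[np.linalg.norm(P[i]-P[(i+1)%4]) for i in range(4)])
cv2.imwrite("pics/w4z.png",cv2.resize(w["img"][65:290,180:360,::-1],None,fx=2.6,fy=2.6,interpolation=cv2.INTER_CUBIC))
t=snap("top"); hsv=cv2.cvtColor(t["img"],cv2.COLOR_RGB2HSV).astype(int)
mb=(abs(hsv[...,0]-115)<15)&(hsv[...,1]>90)
c,r=blob(t,mb|(hsv[...,1]<60),.084,(140,180,228,285));print("blue top",r)
s=snap("scene");cv2.imwrite("pics/s5z.png",cv2.resize(s["img"][120:205,275:390,::-1],None,fx=6,fy=6,interpolation=cv2.INTER_CUBIC))
cv2.imwrite("pics/t5z.png",cv2.resize(t["img"][175:290,140:230,::-1],None,fx=5,fy=5,interpolation=cv2.INTER_CUBIC))
E
```

```text
[[0.32166233 0.49264752]
 [0.46494304 0.53855065]
 [0.53325521 0.32317062]
 [0.38944115 0.2776142 ]] [0.42732543 0.40799575] [np.float64(0.15045418417310774), np.float64(0.22595377284810003), np.float64(0.15085711923024744), np.float64(0.2254624058789998)]
blue top (array([0.55452148, 0.06934645]), [157.5322265625, 231.86119079589844], np.float32(14.430742))
```

View pics/w4z.png

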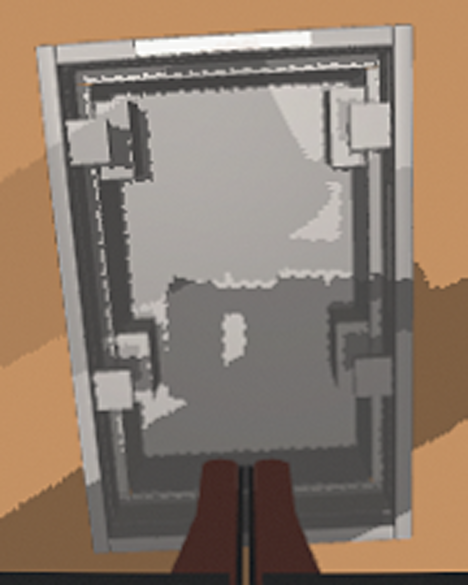

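View pics/s5z.png

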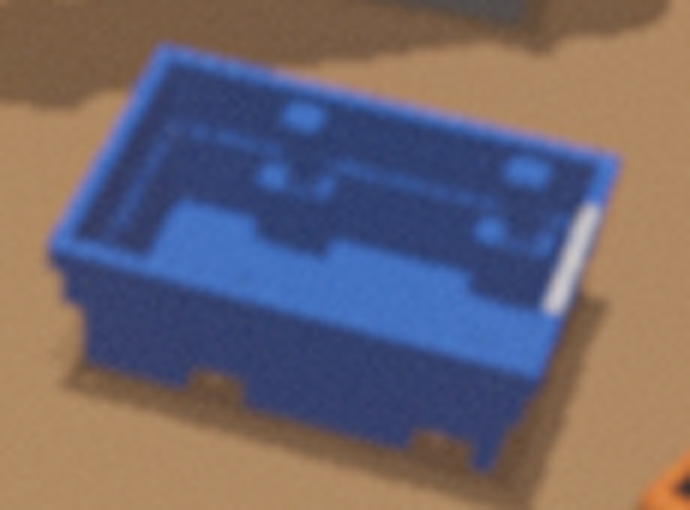

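View pics/t5z.png

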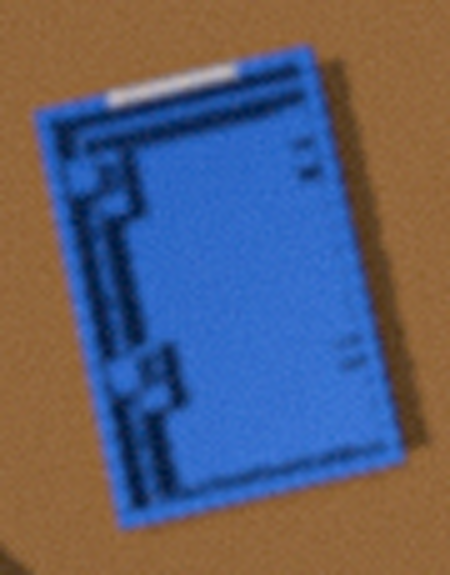

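```bash
python3 - <<'E'
from h import *
manip.grip(.97)
manip.move_ptp([.56,-.25,.22],R(112))
w=snap("wrist","w6.png");np.savez("w6.npz",**{k:np.array(v) for k,v in w.items()})
print(manip.observe()["clock"])
cv2.imwrite("pics/w6z.png",w["img"][:,:,::-1])
E
```

```text
13.4333
```

View pics/w6.png

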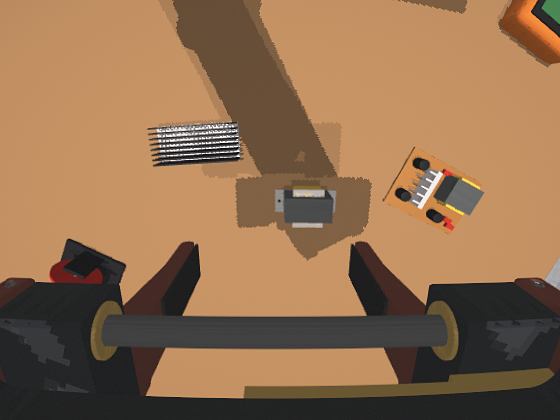

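The heat sink is at (198,143) and the transformer at (308,205), both in one view. I'll zoom in for the corners.

```bash
python3 - <<'E'
from h import *
w=dict(np.load("w6.npz"))
cv2.imwrite("pics/w6z.png",cv2.resize(w["img"][110:240,140:350,::-1],None,fx=3.8,fy=3.8,interpolation=cv2.INTER_CUBIC))
E
```

```text
(no output)
```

View pics/w6z.png

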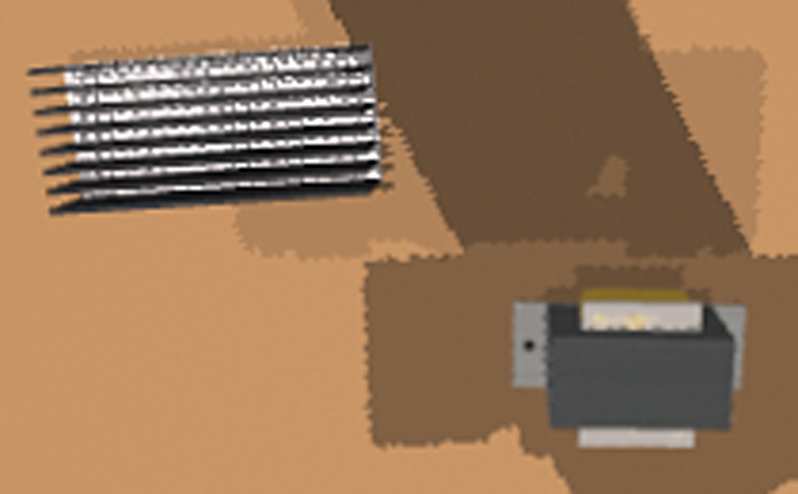

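```bash
python3 - <<'E'
from h import *
w=dict(np.load("w6.npz"))
def f(n,L,z):
    P=plane(w,np.array(L)/3.8+[140,110]-.4,z)[:,:2]; d=(P[1]-P[0]+P[2]-P[3]);print(n,P.round(4).tolist(),P.mean(0),np.degrees(np.arctan2(d[1],d[0])),[round(np.linalg.norm(P[i]-P[(i+1)%4]),4) for i in range(4)])
f("core",[[549,337],[734,337],[731,428],[552,427]],.048)
f("foot",[[513,302],[746,306],[740,389],[513,387]],.002)
f("hs",[[27,72],[370,45],[381,190],[50,212]],.038)
E
```

```text
core [[0.577, -0.2569], [0.6299, -0.2353], [0.6416, -0.2626], [0.5891, -0.2835]] [ 0.60939545 -0.2595648 ] 21.927713873902352 [np.float64(0.0572), np.float64(0.0297), np.float64(0.0566), np.float64(0.0293)]
foot [[0.5666, -0.2604], [0.6418, -0.2313], [0.6527, -0.2593], [0.5782, -0.2888]] [ 0.60982952 -0.25994295] 21.358660225046265 [np.float64(0.0807), np.float64(0.03), np.float64(0.0802), np.float64(0.0306)]
hs [[0.4006, -0.242], [0.4945, -0.1964], [0.5127, -0.2356], [0.4193, -0.2803]] [ 0.45677021 -0.23853781] 25.73562418911123 [np.float64(0.1044), np.float64(0.0432), np.float64(0.1035), np.float64(0.0426)]
```

```bash
python3 - <<'E'
from h import *
w=dict(np.load("w6.npz"));print("board corner",plane(w,[[383,200],[440,230]],.0)[:,:2])
p=[.6096,-.2598]
manip.grip(.8)
manip.move_ptp([*p,.12],R(111.7))
print(manip.move_l([*p,.019],feed=.12,guard=10))
manip.grip(0.0)
o=manip.observe();print(o["clock"],o["gripper_width"]*88,o["tool_pos"])
manip.move_l([*p,.19],feed=.12)
q=tpt([.5545,.0693],14.4,[.02,-.01])
manip.move_l([*q,.19],rot=R(104.4),feed=.15)
o=manip.observe();print(o["clock"],o["gripper_width"]*88,o["tool_pos"],o["ft_force"])
w=snap("wrist","w7.png");np.savez("w7.npz",**{k:np.array(v) for k,v in w.items()})
E
```

```text
board corner [[ 0.70715174 -0.21975552]
 [ 0.80307861 -0.22744526]]
False
15.7833 56.585422490582935 [ 0.60982319 -0.26013319  0.01971516]
19.6833 56.60538832827826 [0.5764341  0.06374284 0.19007287] [ 0.78990973  0.1667857  -3.92872271]
```

View pics/w7.png

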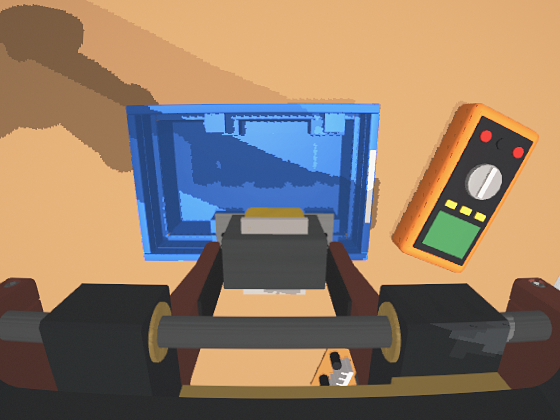

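The transformer is held squarely above the blue tote. The blue rim corners are near (127,106), (380,103), (367,259) and (143,260).

```bash
python3 - <<'E'
from h import *
w=dict(np.load("w7.npz"))
P=plane(w,[[127,106],[380,103.5],[367.5,259.5],[143.5,260]],.084)[:,:2]; d=P[1]-P[0]+P[2]-P[3]
print(P.round(4).tolist(),P.mean(0),np.degrees(np.arctan2(d[1],d[0])),[round(np.linalg.norm(P[i]-P[(i+1)%4]),4) for i in range(4)])
cv2.imwrite("pics/w7z.png",cv2.resize(w["img"][90:275,110:395,::-1],None,fx=2.8,fy=2.8,interpolation=cv2.INTER_CUBIC))
q=tpt([.5545,.0693],14.4,[.02,0])
manip.move_l([*q,.1],feed=.12)
print(manip.move_l([*q,.022],feed=.06,guard=6), manip.observe()["tool_pos"])
o=manip.observe()
if o["tool_pos"][2]<.03:
    manip.grip(.78); o=manip.observe(); manip.move_l([*q,.16],feed=.15)
print(o["clock"],o["gripper_width"],o["ft_force"])
snap("scene","s8.png"); w=snap("wrist","w8.png");np.savez("w8.npz",**{k:np.array(v) for k,v in w.items()})
E
```

```text
[[0.4265, 0.1174], [0.6456, 0.175], [0.6842, 0.0282], [0.4621, -0.0294]] [0.55458785 0.07278577] 14.639118829639786 [np.float64(0.2265), np.float64(0.1518), np.float64(0.2295), np.float64(0.151)]
True [0.57358063 0.07420461 0.02267081]
22.3 0.7774141998741406 [ 0.40262805 -0.209511   -0.04949115]
```

View pics/w8.png

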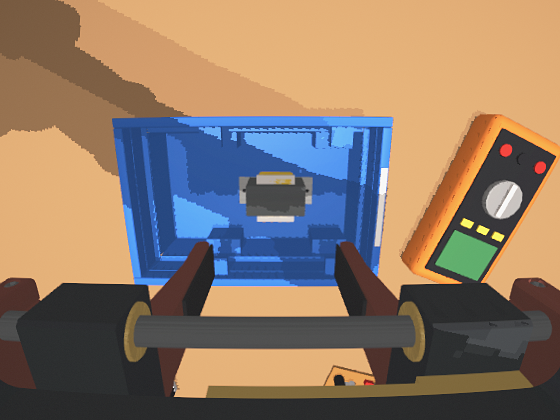

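View pics/s8.png

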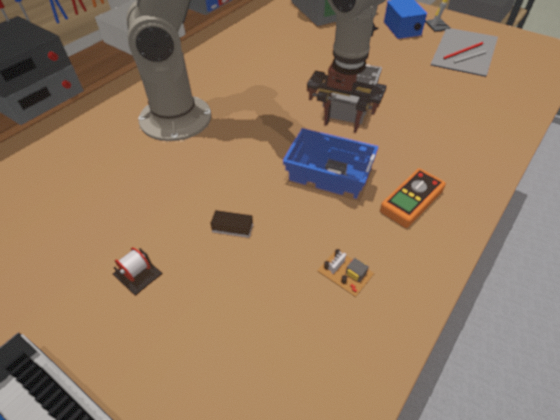

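View pics/w7z.png

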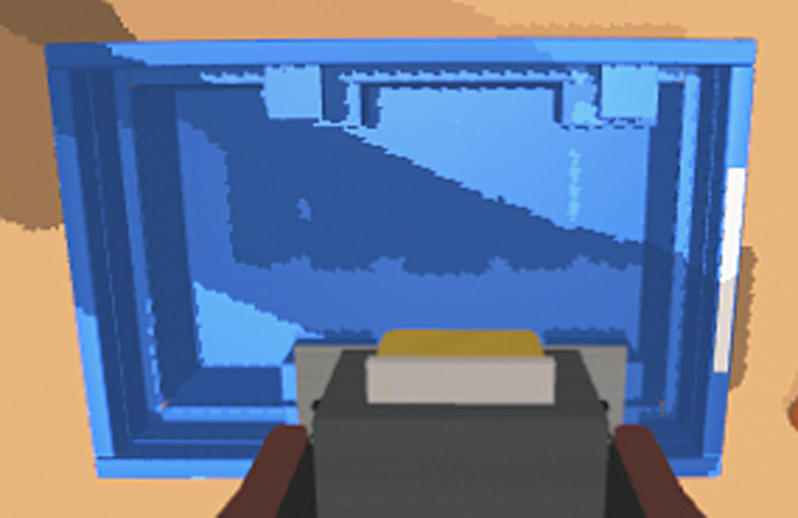

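The transformer stands centred in the blue tote at pixel (275,195). Next I'll measure the blue tote again from the tool yaw I'll use for seating, so that camera-mount bias cancels.

```bash
python3 - <<'E'
from h import *
p=tpt([.5545,.0705],14.5,[-.03,0]); manip.move_ptp([*p,.27],R(194.5))
w=snap("wrist","w9.png");np.savez("w9.npz",**{k:np.array(v) for k,v in w.items()})
o=manip.observe();print(o["clock"],np.round(o["joint_positions"],0))
def f(s,L,z,k,off,n):
    P=plane(s,np.array(L)/k+off-.4,z)[:,:2]; d=P[1]-P[0]+P[2]-P[3]
    print(n,P.mean(0).round(4),np.degrees(np.arctan2(d[1],d[0])).round(2),[round(np.linalg.norm(P[i]-P[(i+1)%4]),4) for i in range(4)])
f(snap("top"),[[122,527],[37,112],[312,47],[402,463]],.084,5,[140,175],"top")
f(snap("scene"),[[165,45],[617,158],[540,378],[52,248]],.084,6,[275,120],"scene")
f(dict(np.load("w7.npz")),[[45,43],[755,40],[722,476],[97,476]],.084,2.8,[110,90],"w7")
f(dict(np.load("w8.npz")),[[113.5,119],[392.5,117.5],[377,285],[134,284]],.084,1,[0,0],"w8")
cv2.imwrite("pics/w9z.png",cv2.resize(w["img"][90:310,180:390,::-1],None,fx=2.7,fy=2.7,interpolation=cv2.INTER_CUBIC))
E
```

```text
24.6833 [-44.  11.  36. 106.  -7.  66.  98.]
top [0.554  0.0692] 14.17 [np.float64(0.2254), np.float64(0.1508), np.float64(0.2265), np.float64(0.1495)]
scene [0.5549 0.0722] 14.18 [np.float64(0.2247), np.float64(0.1511), np.float64(0.2256), np.float64(0.1537)]
w7 [0.5543 0.073 ] 14.41 [np.float64(0.2269), np.float64(0.1516), np.float64(0.2286), np.float64(0.1515)]
w8 [0.5542 0.0729] 14.52 [np.float64(0.2261), np.float64(0.1509), np.float64(0.2291), np.float64(0.1504)]
```

View pics/w9.png

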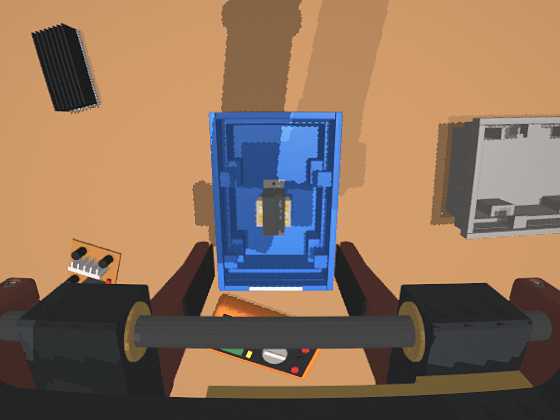

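View pics/w9z.png

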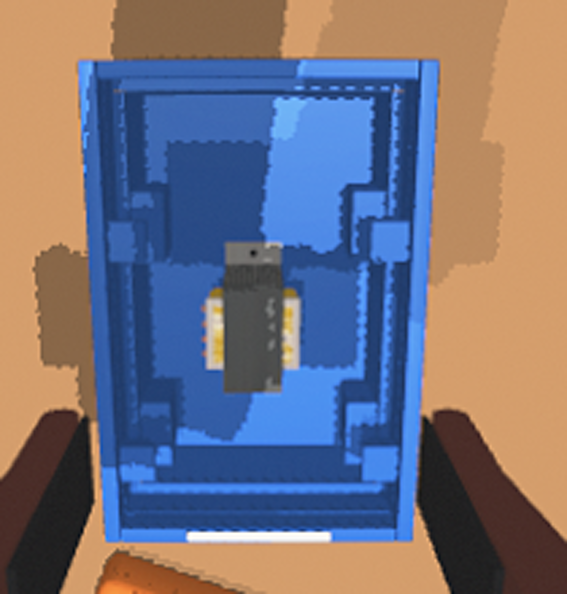

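```bash
python3 - <<'E'
from h import *
def f(s,L,z,k,off,n):
    P=plane(s,np.array(L)/k+off-.4,z)[:,:2]; d=P[1]-P[0]+P[2]-P[3]
    print(n,P.mean(0).round(4),np.degrees(np.arctan2(d[1],d[0])).round(2),[round(np.linalg.norm(P[i]-P[(i+1)%4]),4) for i in range(4)])
    return P.mean(0),np.degrees(np.arctan2(d[1],d[0]))
f(dict(np.load("w9.npz")),[[106,541],[79,60],[439,60],[413,541]],.084,2.7,[180,90],"w9 (yaw+180)")
G,gy=f(dict(np.load("w4.npz")),[[95,550],[38,47],[410,25],[411,539]],.084,2.6,[180,65],"grey")
p=tpt(G,gy,[.005,.072])
manip.grip(.5)
manip.move_ptp([*p,.13],R(gy))
print(manip.move_l([*p,.053],feed=.1,guard=12))
print(manip.observe()["tool_pos"],p)
manip.grip(0.0)
o=manip.observe();print(o["clock"],o["gripper_width"]*88,o["tool_pos"],o["ft_force"])
w=snap("wrist","w10.png");np.savez("w10.npz",**{k:np.array(v) for k,v in w.items()})
manip.move_l([*p,.083],feed=.06)
o=manip.observe();print(o["clock"],o["gripper_width"]*88,o["tool_pos"],o["ft_force"],o["torque"])
snap("scene","s10.png");w=snap("wrist","w11.png")
E
```

```text
w9 (yaw+180) [0.5541 0.0732] -165.42 [np.float64(0.228), np.float64(0.1513), np.float64(0.228), np.float64(0.1522)]
grey [0.4262 0.4082] 107.54 [np.float64(0.2256), np.float64(0.1499), np.float64(0.228), np.float64(0.1508)]
False
[0.35645189 0.39156044 0.05343081] [0.3560693  0.39130505]
28.7667 7.180255162241922 [0.35592996 0.3913057  0.05308832] [-0.25884919 -0.25608938  2.23164637]
29.4667 7.699027832777162 [0.35585571 0.39134516 0.08307156] [-1.10455924  0.06043024 -4.22256057] [-0.14875943  0.35892542  0.01449362]
```

View pics/w11.png

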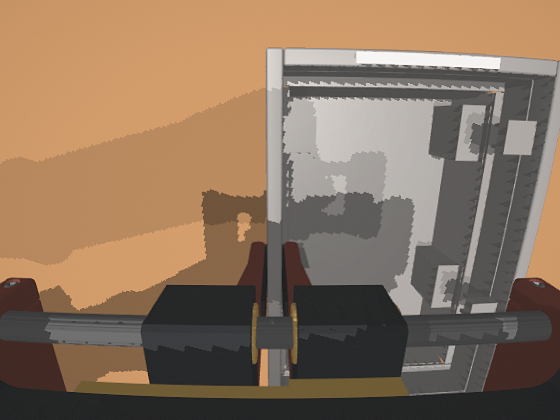

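View pics/s10.png

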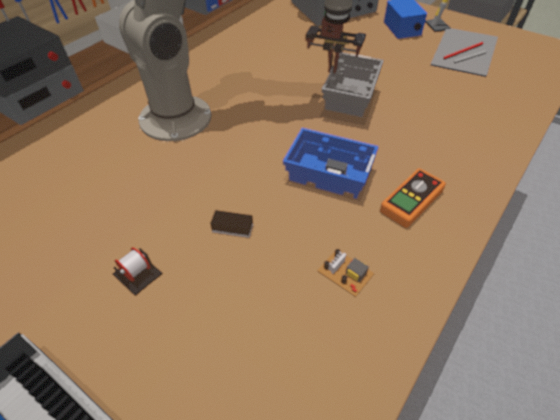

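```bash
python3 - <<'E'
from h import *
B=[.5542,.0728];by=14.55
o=manip.observe();p0=np.array(o["tool_pos"])
manip.move_l([*p0[:2],.205],feed=.1)
q=tpt(B,by+180,[.005,.072])
try:
    manip.move_l([*q,.205],rot=R(by+180),feed=.09)
except manip.Unreachable as e: print("unreach",e)
o=manip.observe();print(o["clock"],o["gripper_width"]*88,o["tool_pos"],o["ft_force"],np.round(o["joint_positions"]))
snap("scene","s12.png");w=snap("wrist","w12.png");np.savez("w12.npz",**{k:np.array(v) for k,v in w.items()})
E
```

```text
36.0083 7.417347888691767 [0.56740694 0.00197349 0.20498269] [-0.13452226  0.44624896 -4.14805327] [-31.  19.  31. 106. -11.  59. 109.]
```

View pics/w12.png

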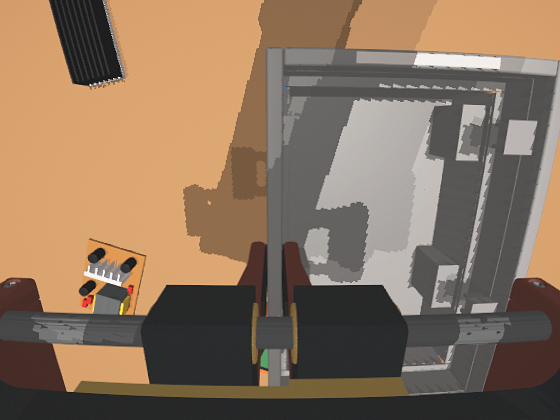

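View pics/s12.png

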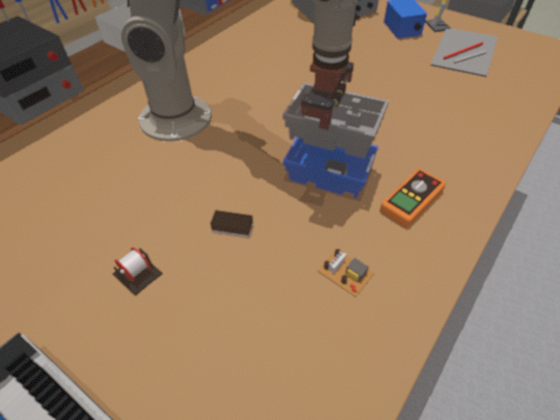

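The wrist view matches the one at the lift, so nothing slipped. I'll check the in-hand offset using the label-end corners at (267,48) and (560,60), then lower the tote under guard.

```bash
python3 - <<'E'
from h import *
w=dict(np.load("w12.npz"));o=manip.observe();t=np.array(o["tool_pos"])
P=plane(w,[[267,48],[559.5,60]],t[2]+.031)
print("tool frame",((P-t)@np.array(o["eef_rot"])).round(4), "expected x .109, y 0.004/-.148 sign")
q=t[:2]
print(manip.move_l([*q,.145],feed=.06,guard=10))
print(manip.move_l([*q,.126],feed=.025,guard=6))
o=manip.observe();print(o["clock"],o["gripper_width"]*88,o["tool_pos"],o["ft_force"],o["torque"])
s=snap("scene");cv2.imwrite("pics/s13.png",cv2.resize(s["img"][80:210,270:400,::-1],None,fx=4.5,fy=4.5,interpolation=cv2.INTER_CUBIC))
w=snap("wrist","w13.png")
E
```

```text
tool frame [[ 0.1081 -0.0024 -0.031 ]
 [ 0.108   0.1394 -0.031 ]] expected x .109, y 0.004/-.148 sign
False
True
37.8833 7.478894652347974 [0.56741038 0.00175604 0.12906166] [-1.23258224  0.6366      5.9109064 ] [ 0.1134615   0.36305227 -0.0344462 ]
```

View pics/s13.png

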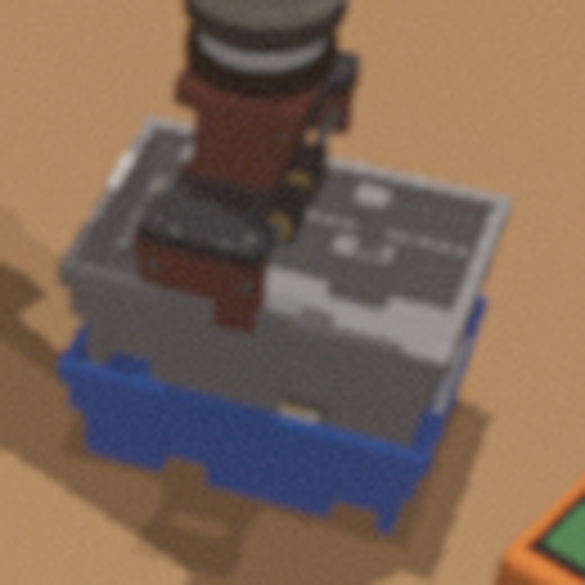

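Contact came at TCP z = 0.1291, and the value expected for seated is 0.129. Releasing now.

```bash
python3 - <<'E'
from h import *
manip.grip(.4)
o=manip.observe();t=o["tool_pos"]
manip.move_l([t[0],t[1],.26],feed=.15)
p=tpt([.5542,.0728],14.55,[-.03,0]); manip.move_ptp([*p,.34],R(194.55))
o=manip.observe();print(o["clock"],o["ft_force"])
s=snap("scene");cv2.imwrite("pics/s14.png",cv2.resize(s["img"][80:210,270:400,::-1],None,fx=4.5,fy=4.5,interpolation=cv2.INTER_CUBIC))
w=snap("wrist","w14.png");np.savez("w14.npz",**{k:np.array(v) for k,v in w.items()})
cv2.imwrite("pics/w14z.png",cv2.resize(w["img"][80:320,170:400,::-1],None,fx=2.5,fy=2.5,interpolation=cv2.INTER_CUBIC))
E
```

```text
40.1583 [-0.47708463  0.09145321 -0.66269424]
```

View pics/s14.png

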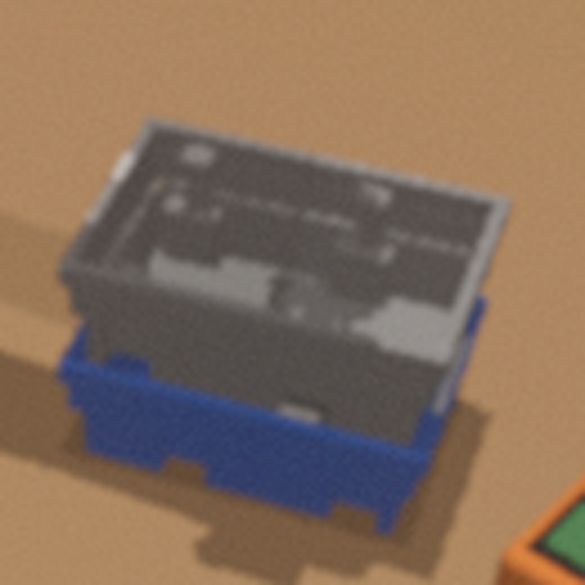

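View pics/w14z.png

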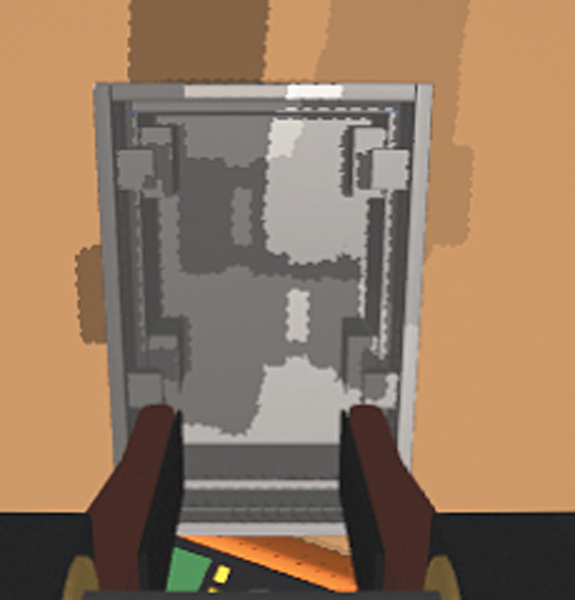

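```bash
python3 - <<'E'
from h import *
s=snap("scene");w=dict(np.load("w14.npz"))
P=plane(s,np.array([[150,120],[510,203],[452,360],[62,272]])/4.5+[270,80]-.4,.16)[:,:2]
d=P[1]-P[0]+P[2]-P[3]
print(P.round(4).tolist(),P.mean(0),np.degrees(np.arctan2(d[1],d[0])),[round(np.linalg.norm(P[i]-P[(i+1)%4]),4) for i in range(4)])
Q=plane(w,np.array([[94,84],[433,84]])/2.5+[170,80]-.4,.16)[:,:2]; print(Q,np.linalg.norm(Q[0]-Q[1]))
B=[.5542,.0728]
print("expected",[tpt(B,14.55,p).round(4).tolist() for p in([-.114,.076],[.114,.076],[.114,-.076],[-.114,-.076])])
E
```

```text
[[0.4287, 0.1149], [0.6468, 0.1706], [0.6845, 0.0322], [0.4694, -0.032]] [0.55735837 0.07140481] 15.471830788377089 [np.float64(0.2251), np.float64(0.1434), np.float64(0.2246), np.float64(0.1524)]
[[ 0.46390739 -0.0277291 ]
 [ 0.42585675  0.11873514]] 0.15132622406910096
expected [[0.4248, 0.1177], [0.6455, 0.175], [0.6836, 0.0279], [0.4629, -0.0294]]
```

The grey tote is seated, within a few mm and with the rim width matching z = 0.16. On to the heat sink.

```bash
python3 - <<'E'
from h import *
p=[.4565,-.2386]
o=manip.observe();t=o["tool_pos"]
manip.grip(.75)
manip.move_ptp([*p,.15],R(25.7))
w=snap("wrist","w15.png")
print(manip.move_l([*p,.013],feed=.12,guard=10))
manip.grip(0.0)
o=manip.observe();print(o["clock"],o["gripper_width"]*88,o["tool_pos"])
manip.move_l([*p,.27],feed=.15)
q=tpt([.5542,.0728],14.5,[-.02,0])
manip.move_l([*q,.27],rot=R(14.5),feed=.12)
o=manip.observe();print(o["clock"],o["gripper_width"]*88,o["tool_pos"],o["ft_force"])
w=snap("wrist","w16.png");snap("scene","s16.png")
E
```

```text
False
44.5083 44.13498505201707 [ 0.4568967  -0.23878375  0.01331398]
49.1583 44.454894035802276 [0.53477121 0.06738971 0.27003528] [ 0.42457912  0.75672203 -3.55745557]
```

View pics/w16.png

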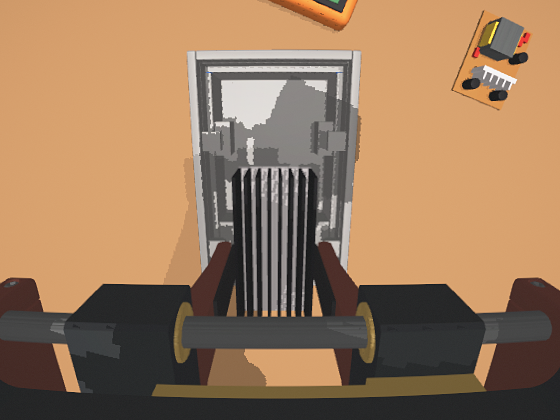

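View pics/s16.png

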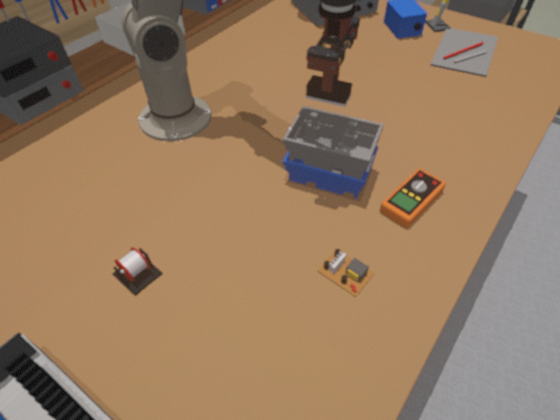

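The heat sink is held square over the grey tote and in line with it. Lowering under guard.

```bash
python3 - <<'E'
from h import *
q=tpt([.5542,.0728],14.5,[-.02,0])
print(manip.move_l([*q,.115],feed=.1,guard=12))
print(manip.move_l([*q,.090],feed=.03,guard=5))
o=manip.observe();print(o["clock"],o["tool_pos"],o["ft_force"])
if o["tool_pos"][2]<.098:
    manip.grip(.62); manip.move_l([*q,.3],feed=.15)
    manip.move_ptp([*tpt([.5542,.0728],14.5,[.03,0]),.34],R(14.5))
s=snap("scene");w=snap("wrist","w17.png");t=snap("top","t17.png")
cv2.imwrite("pics/s17.png",cv2.resize(s["img"][80:300,270:460,::-1],None,fx=2.6,fy=2.6,interpolation=cv2.INTER_CUBIC))
o=manip.observe();print(o["clock"],o["gripper_width"]*88)
E
```

```text
False
True
51.675 [0.53453636 0.06778588 0.0922986 ] [-0.36115346  0.23804939  5.35182144]
54.1333 54.454393477476756
```

View pics/w17.png

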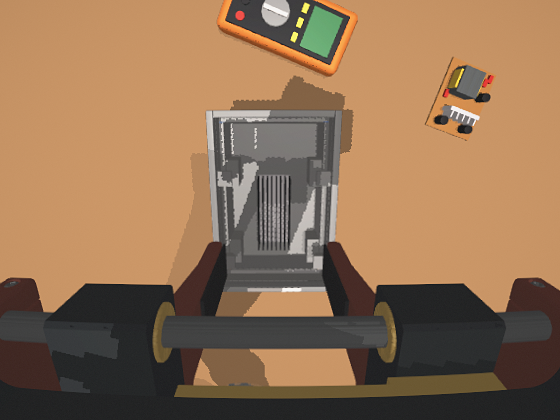

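View pics/s17.png

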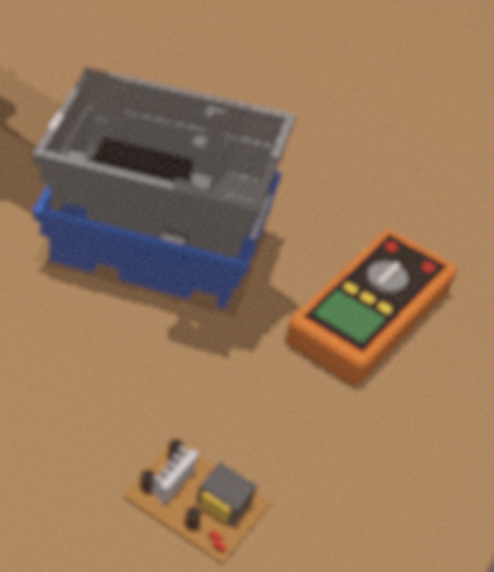

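The floor was touched at 0.0923 against 0.092 expected. That confirms the grey tote sits 76 mm up and the heat sink is flat. Handing in.

```bash
python3 - <<'E'
from h import *
manip.close_job();print(manip.observe()["clock"])
E
```

```text
the job is handed in; nothing more can be done
the job is handed in; nothing more can be done
```

The final arrangement looks right, but the grey tote slipped out of the gripper once on the way. That may count as a drop and fail the run.

**The slip:** I lifted the grey tote out of the blue one and used a fast joint move to carry it to the bench. It came out of the jaws partway. It ended upright on the clear bench, label end towards +y, about 74 mm from where I meant to put it. I could not measure its falling speed, so I don't know whether it broke the 0.8 m/s limit. For the second carry I gripped it deeper and moved slowly, and it did not slip.

**Final checks before handing in (about 54 s on the clock):**

| Item | Result |
|---|---|
| Transformer | Stood in the blue tote and released, centred and upright in the wrist view |
| Grey tote | Turned end for end and released; contact came at TCP z 0.1291 m (0.129 expected if seated) |
| Heat sink | Flat, fins up, in the grey tote; contact came at TCP z 0.0923 m (0.092 expected) |
| Multimeter, circuit board and solder reel | Not touched and look unmoved; I did not measure their positions |

**Position of the grey tote:** Two of its rim corners in the wrist view matched the seated position to about 2 mm. The scene camera, read by hand, put it 3–4 mm and 1° off. That is within the 12 mm and 0.08 rad limits. I judged it level by eye, with no direct measurement of tilt.

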